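Press the wrench and pliers home in their sloping cutout trays

ROBOT

A 6-joint arm with a two-finger parallel gripper is mounted at the origin on the work surface. World frame = base frame: x ahead of the robot, y to its left, z up, the work surface at z = 0. Lengths are in m, angles in rad, forces in N, time in s.
With the tool pointing down it reaches from about 0.4 to 0.825 m from the base axis. Payload 7 kg.
Tool frame: the origin (TCP) lies where the fingers leave the gripper's body, on its centre line; the fingertips stand 66 mm ahead of it and the grasp point (between the pads) lies 47 mm ahead of it; z points along the fingers, y is the line along which they close (so a half turn about z gives the same grasp; the last joint's range is limited). The gripper opens to 88 mm and grips with 3 to 60 N. Pads are 19 mm wide; open, the fingers measure 130 mm over their backs; the gripper's body (78 mm by 193 mm) begins 47 mm behind the grasp point.
Start: joints at [-0.907, 0.359, 0.012, 0, -1.224, -0.288], TCP at [0.248, -0.628, 0.292] pointing down, gripper open.
Joint ranges: [-3.07, 3.07], [-1.43, 2.12], [-1.02, 1.25], [-3.03, 1.67], [-3.05, -0], [-3.03, 3.03]. Speed limits (rad/s): [2.39, 2.39, 3.01, 3.14, 3.14, 3.14].

INTERFACE

Orientations are given as a unit quaternion [x, y, z, w].
In Python, from station import ctrl gives the robot as it stands. The module is installed in compiled form; this text tells all that it offers.
- The arm moves only by the shell command python3 -m jog 'ROWS' [OPENING]. ROWS is JSON, a list of rows, each a list of 4 numbers: the shift along the world's x, y, z in cm, then the turn about the world's z in degrees. In form: [[x, y, z, yaw], ...]. A call has 1 to 12 rows; each row shifts and turns the commanded pose from where the row before left it; what a row does not reach is not made up. A row lasts 1/10 s, in which the tool goes at most 50 mm and 8.59 degrees, less where a joint would pass 70% of its speed; a pose out of reach is approached as far as the arm can. A call is refused whole if a number of a shift passes 5 or a number of a turn 8.59, either way. A call with a gripper value outside its range is refused whole. OPENING is the closure, from 0 (fully open) to 1 (shut), set as the call begins (- or left out, the last holds). The fingers move at their own pace and stop on an object; the grip force is fixed at half the most. Time passes only in rows, so rows that do not move let the fingers close. It gives the time, the measured TCP pose, the force, the opening and the grip force at its end, in the units of the state.
- ctrl.read_state(): the state, without advancing time (a new reading comes with each control period).
- ctrl.grab_frame(name): name is "scene" or "side" or "wrist"; returns a dict with "img" (420x560x3 uint8, red, green, blue), "fov_y" (degrees; the focal length in pixels is half the picture's height over the tangent of half this angle, whatever the lens; pixels are square), "cx", "cy" (the principal point, pixels), "cam_to_world" (4x4, takes a point from camera to world coordinates). Camera axes: x right, y up, looking along -z (the intrinsics and any distortion apply to the point x, -y, -z); pixel columns grow to the right and rows downward; lengths in m; the calibration is good to about 2 mm. A picture is of the moment at which its call begins. There is no depth.
- ctrl.sign_off(): hands the job in; it is judged then, once.
Trained networks look in a picture, given as the dict that the camera call returned (one of the last four; its "shot" number tells which), for a name from the list of things; names that differ only in an ending like _2 or _b are one class to them, and where a whole thing is asked for, a point or a joint stands for the part that bears it (a point fixed in the world has none). Each returns a list of dicts, best first, with "conf" (0 to 1); they miss things now and then, are a little off and sometimes report something else, mostly with a low value. They report only what shows in the picture. A call takes as long as a camera call. They do not tell look-alikes from the thing itself.
- ctrl.spot_in(picture, target): "xy" ([column, row] in pixels, amid what is visible of it).
- ctrl.silhouettes(picture, target): "region" (420x560 bool, what is visible of it) and "xy" ([column, row] in pixels, amid what is visible of it).
The state is a dict: "time_s": time; "joint_pos": joint angles; "joint_vel": joint speeds; "joint_torque": joint torques, N m; "tool_pos": TCP position; "tool_rot": TCP orientation; "wrist_force": force on the tool from outside, world axes, zero at the start; "torque": the same for the moment, N m; "grip_width": finger opening in m; "grasp_force": force on a finger pad.
Only numpy, scipy, OpenCV 4.12 (cv2) and the standard library are available. Lean on these libraries where they do the work, as an engineer would, in place of code of your own. Each camera call takes 0.05 s, during which the arm holds its last target. There are 200 camera calls.

TASK

Tidy the bench: put the adjustable wrench and the pliers back in their own cutouts in the two sloping tool trays, turned the way each cutout is shaped, and press each one in past the sprung nubs until it lies fully home, flat on the tray's floor. Let go of both, and leave everything else on the bench where it is.

Things in the scene. Friction and masses are not known exactly. Their poses are not given: they have to be found in the camera images.
- wrench: Bright steel adjustable wrench lying flat on the bench, 187 mm long, 20 mm thick, 0.36 kg (hidden +-20 %). Origin at its underside, at the place to grip (near the centre of mass); x points to the head, z up. Handle: straight bar 24 mm wide, x from -95 to 40 mm, blue stripe on top. Head: x 40 to 92 mm, offset sideways, y from -18 to +32 mm; two jaws with a gap at its end.
- pliers: Dark steel pliers with red handles, closed, one rigid piece, lying flat, 180 mm long, 20 mm thick, 0.34 kg (hidden +-20 %). Origin at its underside below the pivot, the place to grip; x points to the nose, z up. Pivot block x -20 to 16 mm, 32 mm wide; nose x 16 to 85 mm, 24 mm wide; two handles x -20 to -95 mm, 52 mm wide over both.
- wrench_tray: Wrench-shaped cutout in a sloping black tray; x points UP the slope, to the head end. Origin: middle of the cutout's yellow floor, 72 mm above the bench; z square out of the face. Face 220 mm (x) by 140 mm (y); black walls 14 mm above the floor, 2.5 mm off the tool all round. Tool home: origins and axes coincide, its top 6 mm proud. Head pocket x 37.5 to 94.5, y -20.5 to 34.5.
- pliers_tray: Pliers-shaped cutout in a sloping black tray; x points DOWN the slope, to the nose end. Origin: middle of the cutout's yellow floor, 72 mm above the bench; z square out of the face. Face 220 mm (x) by 140 mm (y); black walls 14 mm above the floor, 2.5 mm off the tool all round. Tool home: origins and axes coincide, its top 6 mm proud. Handle pocket 57 mm wide, nose slot 29 mm.
- wrench_head (a point): Point on the wrench's underside at its head, (80, 0, 0) mm in the wrench's frame.
- wrench_slot_head (a point): Point on the floor of the wrench cutout's head pocket, (80, 0, 0) mm in the wrench tray's frame; where wrench_head must come. Four sprung orange nubs (radius 7 mm, centres 7 mm above the floor, two on each side) pinch the tool: it does not drop in by itself; push it square to the face, about 6 to 14 N.
- pliers_head (a point): Point on the pliers' underside at the nose, (75, 0, 0) mm in the pliers' frame.
- pliers_slot_head (a point): Point on the floor of the nose slot, (75, 0, 0) mm in the pliers tray's frame; where pliers_head must come. Four sprung orange nubs (radius 7 mm, centres 7 mm above the floor, two on each side) pinch the tool: it does not drop in by itself; push it square to the face, about 6 to 14 N.
- wrench_stand: Blue stand fixed to the bench, origin under its middle, 210 mm (x) by 140 mm, yaw up to 0.2 rad; may be left or right of the other. Its tray slopes 30 degrees, rising along the stand's x (away from the robot): low edge 20 mm, high edge 140 mm above the bench. A finger channel at floor level crosses the tray's full width, tray x -20 to 20 mm. It holds the wrench tray.
- pliers_stand: Blue stand fixed to the bench, origin under its middle, 210 mm (x) by 140 mm, yaw up to 0.2 rad; may be left or right of the other. Its tray slopes 30 degrees, rising along the stand's x (away from the robot): low edge 20 mm, high edge 140 mm above the bench. A finger channel at floor level crosses the tray's full width, tray x -20 to 20 mm. It holds the pliers tray.
- spray_can: Bystander, to be left alone: green-labelled spray can, 52 mm across, 130 mm tall. Origin: centre of its underside.
- parts_tin: Bystander, to be left alone: open aluminium parts tin, 120 x 90 x 30 mm, with a steel socket lying in it. Origin: centre of its underside.
- socket: Bystander, to be left alone: steel socket, a ring 28 mm across and 32 mm tall, standing in the parts tin. Origin: centre of its underside.
- grease_jar: Bystander, to be left alone: jar with yellow label and red cap, 68 mm across, 90 mm tall. Origin: centre of its underside.
- mug: Bystander, to be left alone: blue mug, 80 mm across, 90 mm tall. Origin: centre of its underside.
Mind the look-alikes: they are no part of the job. Leave any yellow look-alike of the wrench alone.

How it is judged:
At the end, for the whole second after the job is handed in: The wrench and the pliers each lie at rest and released in their own cutout: origin within 7 mm of the tray's origin and no more than 3 mm above the floor, head point within 7 mm of the cutout's head point, flat to the tray's face within 0.05 rad (z of wrench in the frame of wrench_tray between -0.004 and 0.003 m and distance between wrench_head and wrench_slot_head below 0.007 m and distance between wrench and wrench_tray below 0.007 m and angle between the z axis of wrench and the z axis of wrench_tray, either way round below 0.05 rad and linear speed of each of wrench, pliers below 0.02 m/s and z of pliers in the frame of pliers_tray between -0.004 and 0.003 m and distance between pliers_head and pliers_slot_head below 0.007 m and distance between pliers and pliers_tray below 0.007 m and angle between the z axis of pliers and the z axis of pliers_tray, either way round below 0.05 rad); the robot touches nothing.
It fails at once if another thing on the bench is moved more than 40 mm (distance of any of spray_can, parts_tin, socket, grease_jar, mug from where it was at the start of the episode above 0.04 m).
It also fails if it takes over 64 s, if anything falls off the work surface, if the arm or the gripper's body presses on something with over 40 N, if the wrist force passes 120 N, or if a joint passes its speed limit or range.

## Working session

There is one attempt and no reset: what is moved stays moved. The work goes in short steps, Python scripts to look and compute and a shell command to move; the robot and the scene stay as the last step left them, time stands still between calls to the robot, and variables do not carry over. Pictures are saved under pics/ and viewed, at most 10 in all, crops included, and the job is handed in when it is done.

```bash
mkdir -p pics; python3 - <<'E'
from station import ctrl
import cv2,numpy as np
s=ctrl.read_state();print(s['time_s'],s['tool_pos'],s['tool_rot'],s['grip_width'])
for n in['scene','side']:
    f=ctrl.grab_frame(n);cv2.imwrite(f'pics/{n}0.png',f['img'][:,:,::-1]);print(n,f['fov_y'],f['cx'],f['cy'],{k:v for k,v in f.items() if k!='img'})
    for t in['wrench','pliers','wrench_tray','pliers_tray','wrench_stand','pliers_stand','mug','grease_jar','spray_can','parts_tin']:
        print(t,[(round(d['conf'],2),np.round(d['xy']).tolist()) for d in ctrl.spot_in(f,t)][:3])
E
```

```text
0.0 [ 0.24758574 -0.6275302   0.29122242] [-1.86714357e-01  9.82413877e-01  8.21497723e-04 -2.20035750e-04] 0.08729539562527676
scene 54.55200683452277 275.10157682778475 209.08755384040992 {'fov_y': 54.55200683452277, 'cx': 275.10157682778475, 'cy': 209.08755384040992, 'cam_to_world': array([[ 0.76791067, -0.41946077,  0.48411348,  0.95248364],
       [ 0.64039558,  0.51969279, -0.56552002, -0.58628649],
       [-0.01437682,  0.744293  ,  0.66769847,  0.77770676],
       [ 0.        ,  0.        ,  0.        ,  1.        ]]), 'shot': 1}
wrench [(0.96, [103.0, 261.0]), (0.59, [169.0, 304.0])]
pliers [(0.85, [316.0, 168.0])]
wrench_tray [(0.58, [302.0, 294.0]), (0.34, [175.0, 392.0])]
pliers_tray [(0.65, [371.0, 218.0])]
wrench_stand [(0.65, [303.0, 304.0])]
pliers_stand [(0.79, [378.0, 226.0])]
mug [(0.92, [176.0, 394.0])]
grease_jar [(0.8, [411.0, 169.0])]
spray_can [(0.9, [320.0, 243.0]), (0.55, [171.0, 304.0])]
parts_tin [(0.62, [261.0, 222.0]), (0.49, [379.0, 228.0])]
side 51.148400640624686 277.6105259387987 206.7091232182552 {'fov_y': 51.148400640624686, 'cx': 277.6105259387987, 'cy': 206.7091232182552, 'cam_to_world': array([[-0.92407991,  0.28276843, -0.25713487,  0.17847297],
       [-0.3821193 , -0.66976634,  0.63670864,  0.70407041],
       [ 0.00782083,  0.68662586,  0.72696889,  0.93236206],
       [ 0.        ,  0.        ,  0.        ,  1.        ]]), 'shot': 2}
wrench [(0.81, [335.0, 168.0]), (0.73, [241.0, 170.0])]
pliers [(0.8, [269.0, 348.0])]
wrench_tray [(0.71, [242.0, 167.0])]
pliers_tray [(0.73, [304.0, 243.0]), (0.56, [180.0, 237.0])]
wrench_stand [(0.67, [240.0, 171.0]), (0.21, [335.0, 165.0])]
pliers_stand [(0.78, [177.0, 239.0]), (0.56, [181.0, 237.0]), (0.51, [296.0, 247.0])]
mug [(0.55, [290.0, 124.0])]
grease_jar [(0.68, [133.0, 346.0])]
spray_can [(0.75, [235.0, 210.0]), (0.16, [334.0, 172.0])]
parts_tin [(0.78, [303.0, 244.0])]
```

View pics/scene0.png

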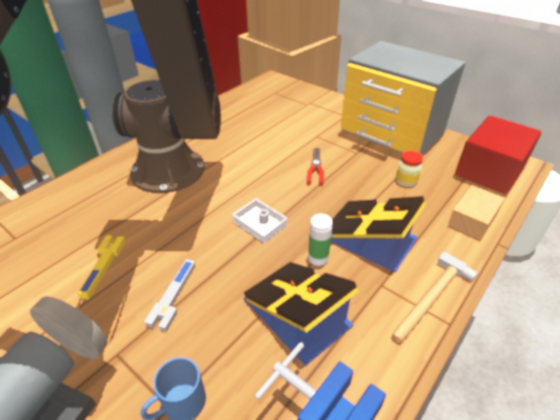

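View pics/side0.png

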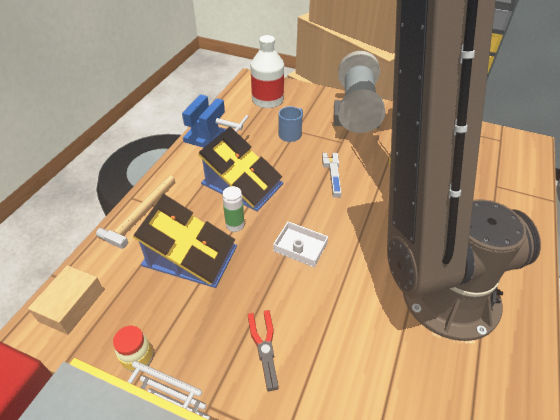

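```bash
cat > h.py <<'E'
import numpy as np,cv2
from scipy.optimize import minimize
from scipy.spatial.transform import Rotation as R
def proj(f,P):
    M=np.linalg.inv(f['cam_to_world']);p=np.asarray(P)@M[:3,:3].T+M[:3,3]
    F=f['img'].shape[0]/2/np.tan(np.radians(f['fov_y'])/2)
    return np.c_[f['cx']+F*p[:,0]/-p[:,2],f['cy']-F*p[:,1]/-p[:,2]]
def ray(f,uv,z):
    F=f['img'].shape[0]/2/np.tan(np.radians(f['fov_y'])/2)
    d=f['cam_to_world'][:3,:3]@np.array([(uv[0]-f['cx'])/F,-(uv[1]-f['cy'])/F,-1]);o=f['cam_to_world'][:3,3]
    return o+d*(z-o[2])/d[2]
def box(x0,x1,y0,y1,z0,z1):return np.array([[x,y,z] for x in(x0,x1) for y in(y0,y1) for z in(z0,z1)])/1000
W=[box(-95,40,-12,12,0,20),box(40,92,-18,32,0,20)]
P=[box(-20,16,-16,16,0,20),box(16,85,-12,12,0,20),box(-95,-20,-26,26,0,20)]
TR=[box(-110,110,-70,70,-8,14)]
def flat(q):return lambda X:X@R.from_euler('z',q[2]).as_matrix().T+[q[0],q[1],0]
def tray(q,s):  # q: origin x,y,yaw of stand; s=+1 x up slope, -1 down
    Rm=R.from_euler('z',q[2]).as_matrix()@R.from_euler('y',-np.pi/6).as_matrix()
    if s<0:Rm=Rm@np.diag([-1,-1,1])
    return lambda X:X@Rm.T+[q[0],q[1],.072]
def draw(f,parts,T,k=4):
    m=np.zeros((420*k,560*k),np.uint8)
    for b in parts:cv2.fillConvexPoly(m,cv2.convexHull(np.round(proj(f,T(b))*k).astype(np.int32)),1)
    return cv2.resize(m.astype(np.float32),(560,420),interpolation=cv2.INTER_AREA)
def fit(views,parts,mk,q0):
    def c(q):
        e=0
        for f,m in views:
            d=draw(f,parts,mk(q));e+=1-np.minimum(d,m).sum()/np.maximum(d,m).sum()
        return e/len(views)
    r=min((minimize(c,q0+np.array([0,0,a]),method='Nelder-Mead',options=dict(initial_simplex=np.array([q0+np.array([0,0,a])]*4)+np.vstack([np.zeros(3),np.diag([.015,.015,.15])]),xatol=1e-4,fatol=1e-5)) for a in(-.2,.2)),key=lambda r:r.fun)
    return r.x,r.fun
E
python3 - <<'E'
from station import ctrl
from h import *
f1=ctrl.grab_frame('scene');f2=ctrl.grab_frame('side')
def sil(f,t,xy):
    L=[d for d in ctrl.silhouettes(f,t) if np.hypot(*(np.array(d['xy'])-xy))<25]
    return L[0]['region'].astype(np.float32) if L else None
out=f1['img'].copy(),f2['img'].copy()
for n,a,b,h,parts,mk,yaw in[('wrench',(169,304),(335,170),.01,W,flat,None),('pliers',(316,168),(267,348),.01,P,flat,None),('wrench_tray',(302,294),(242,167),.075,TR,lambda q:tray(q,1),0),('pliers_tray',(371,218),(180,237),.075,TR,lambda q:tray(q,-1),0)]:
    m=[sil(f1,n,a),sil(f2,n,b)];v=[(f,x) for f,x in zip((f1,f2),m) if x is not None]
    p1,p2=ray(f1,a,h),ray(f2,b,h);print(n,len(v),[int(x.sum()) for _,x in v],p1[:2].round(3),p2[:2].round(3))
    if not v: continue
    qs=[]
    if yaw is None:
        if n=='wrench':u=ray(f1,(160,320),.01)-ray(f1,(187,265),.01)
        else:u=ray(f2,(270,385),.01)-ray(f2,(260,320),.01)
        yaw=np.arctan2(u[1],u[0])
    q,e=fit(v,parts,mk,np.array([*(p1+p2)[:2]/2,yaw]));print(q.round(4),round(e,3))
    for f,o in zip((f1,f2),out):
        for bx in parts:cv2.polylines(o,[cv2.convexHull(np.round(proj(f,mk(q)(bx))).astype(np.int32))],True,(255,0,255),1)
        for x in v:
            if x[0] is f:o[(cv2.Canny((x[1]*255).astype(np.uint8),50,150)>0)]=(0,255,255)
c=np.hstack([out[0][120:380,120:460],out[1][100:400:,120:360][:260]]);c1=out[0][120:360,130:450];c2=out[1][110:400,120:380]
cv2.imwrite('pics/fit.png',np.vstack([cv2.resize(np.hstack([c1,c2[:240]]),None,fx=1.37,fy=1.37),cv2.resize(c2[180:],None,fx=1.37,fy=1.37) if 0 else np.zeros((1,int(round(580*1.37)),3),np.uint8)][:1])[:,:,::-1])
E
```

```text
wrench 2 [1170, 413] [ 0.415 -0.332] [ 0.399 -0.321]
[ 0.3976 -0.3055 -1.1851] 0.186
pliers 2 [358, 1059] [0.372 0.295] [0.362 0.303]
[0.3618 0.3118 2.1576] 0.291
wrench_tray 2 [4704, 3083] [ 0.657 -0.16 ] [ 0.639 -0.154]
[ 0.6482 -0.1619 -0.1734] 0.065
pliers_tray 2 [3065, 4622] [0.652 0.134] [0.668 0.146]
[0.6568 0.1409 0.0745] 0.06
```

View pics/fit.png

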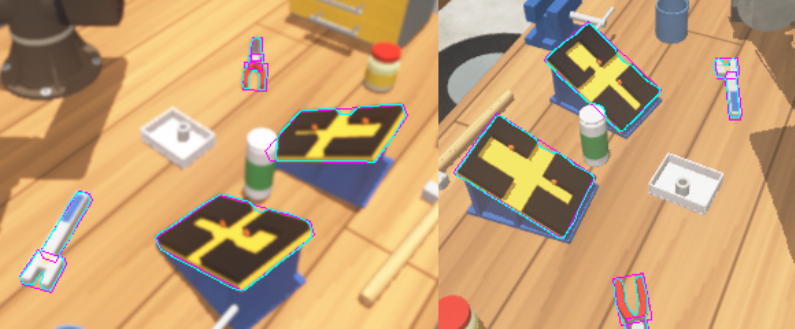

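```bash
python3 -m jog '[[1.36,2.92,-0.3,8.2],[1.36,2.92,-0.3,8.2],[1.36,2.92,-0.3,8.2],[1.36,2.92,-0.3,8.2],[1.36,2.92,-0.3,8.2],[1.36,2.92,-0.3,8.2],[1.36,2.92,-0.3,8.2],[1.36,2.92,-0.3,8.2],[1.36,2.92,-0.3,8.2],[1.36,2.92,-0.3,8.2],[1.36,2.92,-0.3,8.2],[0,0,0,0]]' 0; cat >look.py <<'E'
import sys
from station import ctrl
from h import *
n=sys.argv[1];q0=np.array(eval(sys.argv[2]))
f=ctrl.grab_frame('wrist');parts,mk=dict(wrench=(W,flat),pliers=(P,flat),wrench_tray=(TR,lambda q:tray(q,1)),pliers_tray=(TR,lambda q:tray(q,-1)))[n]
o=f['img'].copy()
p0=proj(f,mk(q0)(np.array([[0,0,.01]])))[0]
L=ctrl.silhouettes(f,n);print([(round(d['conf'],2),np.round(d['xy']).tolist(),int(d['region'].sum())) for d in L],p0.round())
L.sort(key=lambda d:np.hypot(*(np.array(d['xy'])-p0)))
q=q0
if L:
    q,e=fit([(f,L[0]['region'].astype(np.float32))],parts,mk,q0);print('q',q.round(4),'deg',np.degrees(q[2]).round(1),round(e,3))
    o[cv2.Canny(L[0]['region'].astype(np.uint8)*255,50,150)>0]=(0,255,255)
for bx in parts:cv2.polylines(o,[cv2.convexHull(np.round(proj(f,mk(q)(bx))).astype(np.int32))],True,(255,0,255),1)
s=ctrl.read_state();yy=R.from_quat(s['tool_rot']).as_matrix()[:,1]
print('t',s['time_s'],'tcp',s['tool_pos'].round(4),'yaw_y',np.degrees(np.arctan2(yy[1],yy[0])).round(1),'j',np.round(s['joint_pos'],2),'w',s['grip_width'],'F',np.round(s['wrist_force'],1))
cv2.imwrite('pics/'+sys.argv[3]+'.png',o[:,:,::-1])
E
python3 look.py wrench '[.3976,-.3055,-1.185]' w1
```

```text
time_s: 2.8
tool_pos: [0.3983, -0.3043, 0.2592]
tool_rot: [0.83, -0.558, 0.0, -0.0]
wrist_force: [0.1, -0.6, -0.0]
grip_width: 0.0879
grasp_force: 0.0
[(0.9, [282.0, 161.0], 4008), (0.6, [458.0, 196.0], 4098)] [283. 189.]
q [ 0.3961 -0.3072 -1.1759] deg -67.4 0.11
t 2.9 tcp [ 0.3977 -0.3062  0.2595] yaw_y -158.2 j [-0.26  0.1  -0.41  0.   -1.06  0.64] w 0.08780275226707891 F [-0.8 -0.7  0.1]
```

View pics/w1.png

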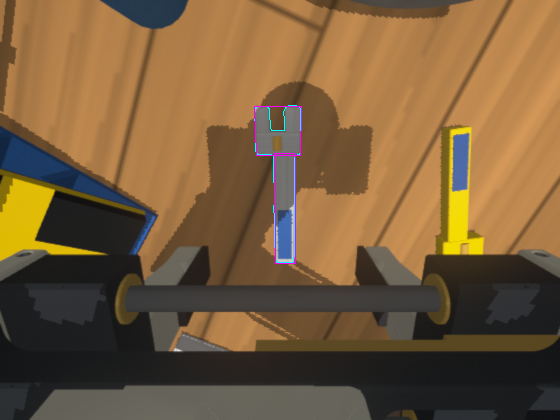

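```bash
python3 -m jog '[[-0.15,-0.1,-3.5,0.7],[0,0,-3.5,0],[0,0,-3.5,0],[0,0,-3.5,0],[0,0,-3,0],[0,0,-1.65,0],[0,0,0,0]]' 0 && python3 -m jog '[[0,0,0,0],[0,0,0,0],[0,0,0,0],[0,0,0,0],[0,0,0,0],[0,0,0,0]]' 1
```

```text
time_s: 3.6
tool_pos: [0.394, -0.3081, 0.0704]
tool_rot: [0.83, -0.557, -0.002, 0.001]
wrist_force: [0.0, 0.2, -0.2]
grip_width: 0.0876
grasp_force: 0.0
time_s: 4.2
tool_pos: [0.396, -0.3077, 0.073]
tool_rot: [0.831, -0.556, 0.0, -0.0]
wrist_force: [-0.4, -0.1, -0.9]
grip_width: 0.0452
grasp_force: 0.0
```

```bash
python3 -m jog '[[0,0,0,0],[0,0,0,0],[0,0,0,0],[0,0,0,0],[0,0,0,0],[0,0,0,0]]' 1 && python3 -m jog '[[0,0,2,0],[0,0,4,0],[0,0,4,0],[0,0,4,0],[0,0,4,0],[0,0,0,0]]' 
```

```text
time_s: 4.8
tool_pos: [0.396, -0.3077, 0.0727]
tool_rot: [0.831, -0.556, 0.0, -0.0]
wrist_force: [0.4, 0.9, -0.2]
grip_width: 0.0237
grasp_force: 30.0
time_s: 5.4
tool_pos: [0.3976, -0.3087, 0.2578]
tool_rot: [0.831, -0.556, 0.004, -0.001]
wrist_force: [0.8, -0.3, -2.7]
grip_width: 0.0239
grasp_force: 30.0
```

```bash
python3 -m jog '[[2.4,2.3,0,8.2],[2.4,2.3,0,8.2],[2.4,2.3,0,8.2],[2.4,2.3,0,8.2],[2.4,2.3,0,8.2],[2.4,2.3,0,8.2],[2.4,2.3,0,8.2],[0,0,0,0],[0,0,0,0]]'; python3 look.py wrench_tray '[.6482,-.1619,-.1734]' w2
```

```text
time_s: 6.3
tool_pos: [0.5632, -0.1459, 0.2505]
tool_rot: [0.996, -0.089, -0.002, -0.0]
wrist_force: [-0.6, -0.6, -3.6]
grip_width: 0.0239
grasp_force: 30.0
[(0.95, [294.0, 64.0], 26571)] [282. 117.]
q [ 0.6467 -0.1636 -0.1827] deg -10.5 0.271
t 6.4 tcp [ 0.5627 -0.1469  0.2514] yaw_y -100.2 j [ 0.08  0.24 -0.26 -0.   -1.08  1.31] w 0.02370671453486439 F [-0.7 -0.4 -3.8]
```

View pics/w2.png

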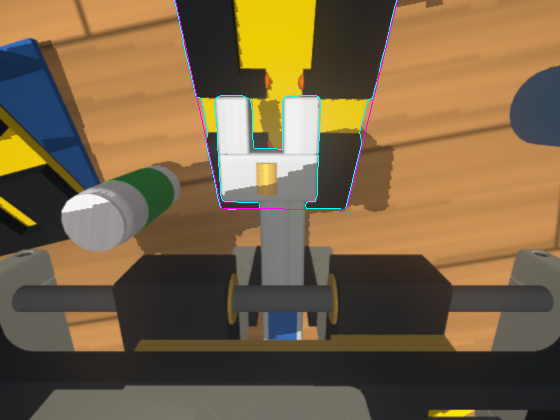

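```bash
cat > tfit.py <<'E'
import sys
from station import ctrl
from h import *
n=sys.argv[1];q0=np.array(eval(sys.argv[2]));rmax=int(sys.argv[3])
s=1 if n=='wrench_tray' else -1
if s>0: bl=[(-110,-97.5,-70,70),(-97.5,-20,14.5,70),(-97.5,-20,-70,-14.5),(20,37.5,14.5,70),(20,37.5,-70,-14.5),(37.5,94.5,34.5,70),(37.5,94.5,-70,-20.5),(94.5,110,-70,70)]
else: bl=[(-110,-97.5,-70,70),(-97.5,-20,28.5,70),(-97.5,-20,-70,-28.5),(20,87.5,14.5,70),(20,87.5,-70,-14.5),(87.5,110,-70,70)]
B=[box(*b,0,14) for b in bl];mk=lambda q:tray(q,s)
V=[]
for c in('scene','side','wrist'):
    f=ctrl.grab_frame(c);hull=cv2.dilate((draw(f,[box(-110,110,-70,70,0,14)],mk(q0))>0).astype(np.uint8),np.ones((7,7)))
    img=f['img'].astype(int);m=((img.max(2)<95)&(img.max(2)-img.min(2)<45)&(hull>0)).astype(np.float32)
    if c=='wrist':m[rmax:]=0
    V.append((c,f,m,rmax if c=='wrist' else 420))
def cost(q,V=V):
    e=[]
    for c,f,m,r in V:
        d=draw(f,B,mk(q))[:r];e.append(1-np.minimum(d,m[:r]).sum()/np.maximum(d,m[:r]).sum())
    return np.mean(e)
for sub in(V,V[:1],V[1:2],V[2:]):
    r=minimize(cost,q0,(sub,),method='Nelder-Mead',options=dict(initial_simplex=q0+np.vstack([np.zeros(3),np.diag([.008,.008,.06])]),xatol=1e-4,fatol=1e-5));print([v[0] for v in sub],r.x.round(4),np.degrees(r.x[2]).round(1),round(r.fun,3))
E
python3 tfit.py wrench_tray '[.6475,-.1627,-.178]' 92
```

```text
['scene', 'side', 'wrist'] [ 0.645  -0.1616 -0.2017] -11.6 0.161
['scene'] [ 0.6442 -0.1623 -0.2162] -12.4 0.222
['side'] [ 0.645  -0.1598 -0.1818] -10.4 0.216
['wrist'] [ 0.6459 -0.1644 -0.1627] -9.3 0.029
```

```bash
python3 -m jog '[[-3,0.5,1.5,0.4],[-3,0.5,1.5,0],[-3,0.5,0,0],[0,0,0,0],[0,0,0,0]]'; python3 tfit.py wrench_tray '[.646,-.1635,-.17]' 150;python3 look.py wrench_tray '[.646,-.1635,-.17]' w3
```

```text
time_s: 7.05
tool_pos: [0.4732, -0.132, 0.2835]
tool_rot: [0.996, -0.085, 0.001, -0.0]
wrist_force: [0.2, 0.5, -4.4]
grip_width: 0.0235
grasp_force: 30.0
['scene', 'side', 'wrist'] [ 0.6456 -0.1616 -0.1714] -9.8 0.203
['scene'] [ 0.6456 -0.1619 -0.2197] -12.6 0.234
['side'] [ 0.6448 -0.1597 -0.1733] -9.9 0.124
['wrist'] [ 0.6456 -0.1635 -0.1858] -10.6 0.209
[(0.6, [281.0, 53.0], 15996)] [283.  11.]
q [ 0.6657 -0.1687 -0.2204] deg -12.6 0.125
t 7.3 tcp [ 0.4743 -0.1319  0.2823] yaw_y -99.8 j [ 0.13  0.06 -0.39  0.   -1.11  1.27] w 0.023580716761551636 F [ 0.4 -0.2 -4. ]
```

View pics/w3.png

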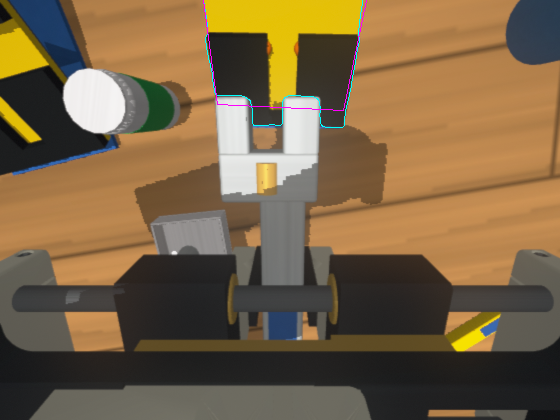

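```bash
python3 tfit.py wrench_tray '[.6457,-.163,-.173]' 94
```

```text
['scene', 'side', 'wrist'] [ 0.6456 -0.1623 -0.1817] -10.4 0.143
['scene'] [ 0.645  -0.1605 -0.2103] -12.0 0.238
['side'] [ 0.6449 -0.1596 -0.1859] -10.7 0.122
['wrist'] [ 0.6453 -0.1635 -0.1878] -10.8 0.032
```

```bash
python3 -m jog '[[3,-0.54,-0.7,-0.6],[3,-0.54,-0.7,0],[3,-0.54,-0.7,0],[3,-0.54,-0.7,0],[2.67,-0.52,-0.7,0],[0,0,-1.7,0],[0,0,0,0],[0,0,0,0]]'; python3 look.py wrench_tray '[.6456,-.1632,-.1815]' w4 | tail -1
```

```text
time_s: 8.25
tool_pos: [0.6201, -0.1586, 0.23]
tool_rot: [0.996, -0.09, -0.001, 0.0]
wrist_force: [-0.5, -0.4, -2.8]
grip_width: 0.0232
grasp_force: 30.0
t 8.35 tcp [ 0.6206 -0.1585  0.2316] yaw_y -100.4 j [ 0.05  0.34 -0.15  0.   -1.07  1.34] w 0.023709852980549114 F [-0.5 -0.8 -3. ]
```

```bash
python3 -m jog '[[0.25,-0.05,-2,0],[0.25,-0.05,-1.5,0],[0,0,-0.5,0],[0,0,0,0]]'; python3 -m jog '[[0.1,-0.02,-0.4,0],[0.1,-0.02,-0.4,0],[0.1,-0.02,-0.4,0],[0.1,-0.02,-0.4,0],[0,0,0,0]]';python3 -m jog '[[0.1,-0.02,-0.7,0],[0.1,-0.02,-0.7,0],[0.1,-0.02,-0.7,0],[0,0,0,0]]'; python3 look.py wrench_tray '[.6456,-.1632,-.1815]' w5 | tail -1
```

```text
time_s: 8.75
tool_pos: [0.625, -0.1594, 0.19]
tool_rot: [0.996, -0.09, -0.001, 0.0]
wrist_force: [-0.2, -0.6, -4.0]
grip_width: 0.0238
grasp_force: 30.0
time_s: 9.25
tool_pos: [0.6288, -0.1603, 0.1742]
tool_rot: [0.996, -0.09, -0.001, 0.0]
wrist_force: [-3.7, 1.2, -1.4]
grip_width: 0.0239
grasp_force: 30.0
time_s: 9.65
tool_pos: [0.6348, -0.1609, 0.1539]
tool_rot: [0.996, -0.09, 0.002, 0.0]
wrist_force: [5.4, -0.1, -2.6]
grip_width: 0.0238
grasp_force: 30.0
t 9.75 tcp [ 0.6347 -0.1609  0.1542] yaw_y -100.3 j [ 0.05  0.43 -0.21  0.   -0.92  1.34] w 0.02377872485434511 F [ 6.2 -1.  -3.6]
```

View pics/w5.png

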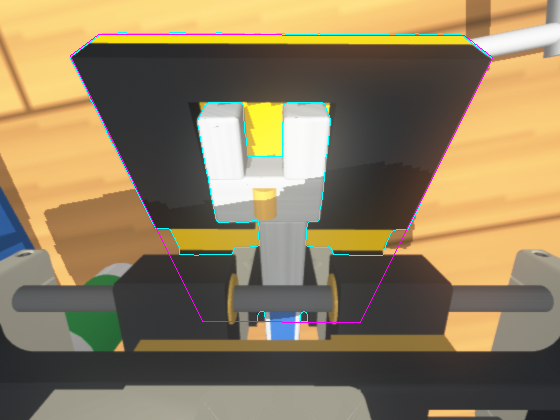

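```bash
python3 -m jog '[[0.15,-0.03,-0.26,0],[0.15,-0.03,-0.26,0],[0.15,-0.03,-0.26,0],[0.14,-0.02,-0.26,0],[0,0,0,0]]'; python3 -m jog '[[0.1,-0.02,-0.2,0],[0,0,0,0],[0,0,0,0]]'
```

```text
time_s: 10.25
tool_pos: [0.6388, -0.1616, 0.1433]
tool_rot: [0.996, -0.09, 0.0, -0.0]
wrist_force: [1.9, 2.5, 2.2]
grip_width: 0.0238
grasp_force: 30.0
time_s: 10.55
tool_pos: [0.6393, -0.1617, 0.1421]
tool_rot: [0.996, -0.09, 0.0, -0.0]
wrist_force: [-1.5, 4.9, 7.8]
grip_width: 0.0235
grasp_force: 30.0
```

```bash
python3 -m jog '[[0.1,-0.02,-0.2,0],[0.0,0,-0.1,0],[0,0,0,0]]';  python3 -m jog '[[0.1,-0.02,-0.2,0],[0,0,0,0],[0,0,0,0]]'
```

```text
time_s: 10.85
tool_pos: [0.6396, -0.1618, 0.1419]
tool_rot: [0.996, -0.09, -0.0, 0.0]
wrist_force: [-12.3, 10.3, 29.2]
grip_width: 0.0238
grasp_force: 30.0
time_s: 11.15
tool_pos: [0.6408, -0.162, 0.1407]
tool_rot: [0.996, -0.09, 0.0, 0.0]
wrist_force: [-12.9, 10.9, 33.5]
grip_width: 0.0239
grasp_force: 30.0
```

```bash
python3 -m jog '[[-0.1,0.02,0.25,0],[0,0,0,0],[0,0,0,0],[0,0,0,0]]' 0.3; python3 -m jog '[[0,0,1.5,0],[0,0,3,0],[0,0,3,0],[-1,0.2,2,0],[0,0,0,0],[0,0,0,0]]'; cat > held.py <<'E'
import sys
from station import ctrl
from h import *
# fit tool pose in tray: q=[x,y,yaw,dz,pitch] seen by the given cameras
n,q0=sys.argv[1],np.array(eval(sys.argv[2]));s=1 if n=='wrench' else -1;parts=W if s>0 else P
T=tray(q0,s);o={}
fs={c:ctrl.grab_frame(c) for c in sys.argv[3].split(',')}
V=[]
for c,f in fs.items():
    p0=proj(f,T(np.array([[0,0,.01]])))[0]
    L=[d for d in ctrl.silhouettes(f,n) if np.hypot(*(d['xy']-p0))<70];print(c,[(round(d['conf'],2),np.round(d['xy'])) for d in L],p0.round())
    if L:V.append((f,L[0]['region'].astype(np.float32)))
    im=f['img'].copy()
    for b in parts:cv2.polylines(im,[cv2.convexHull(np.round(proj(f,T(b))).astype(np.int32))],True,(255,0,255),1)
    x,y=np.clip(p0.astype(int),[130,100],[430,320]);o[c]=cv2.resize(im[y-100:y+100,x-130:x+130],None,fx=1.5,fy=1.5,interpolation=cv2.INTER_CUBIC)
cv2.imwrite('pics/'+sys.argv[4]+'.png',np.hstack(list(o.values()))[:,:,::-1])
def loc(p):return lambda X:T(X@R.from_euler('zy',[p[2],p[4]]).as_matrix().T+[p[0],p[1],p[3]])
for vv in ([V]+[[v] for v in V]):
    def cost(p):return np.mean([1-np.minimum(d,m).sum()/np.maximum(d,m).sum() for f,m in vv for d in[draw(f,parts,loc(p))]])
    p0=np.zeros(5);r=minimize(cost,p0,method='Nelder-Mead',options=dict(initial_simplex=np.vstack([p0,np.diag([.005,.005,.05,.006,.06])]),xatol=1e-4,fatol=1e-5,maxiter=600))
    print('x y yaw dz pitch',r.x.round(4),round(r.fun,3))
E
python3 held.py wrench '[.6456,-.1632,-.1815]' wrist,side w6
```

```text
time_s: 11.55
tool_pos: [0.6398, -0.1627, 0.1384]
tool_rot: [0.996, -0.09, -0.001, 0.0]
wrist_force: [-3.7, 1.3, 6.5]
grip_width: 0.0502
grasp_force: 3.5
time_s: 12.15
tool_pos: [0.6305, -0.1604, 0.2345]
tool_rot: [0.996, -0.09, 0.001, -0.0]
wrist_force: [0.5, 0.2, -0.8]
grip_width: 0.0614
grasp_force: 0.0
wrist [(0.95, array([275., 158.]))] [281. 203.]
side [(0.78, array([238., 157.]))] [243. 164.]
x y yaw dz pitch [-0.0046 -0.0009 -0.0037 -0.0033 -0.0225] 0.154
x y yaw dz pitch [-0.0063 -0.001   0.0009 -0.0043  0.0036] 0.118
x y yaw dz pitch [-0.0031  0.0029  0.0074  0.0013 -0.0127] 0.179
```

View pics/w6.png

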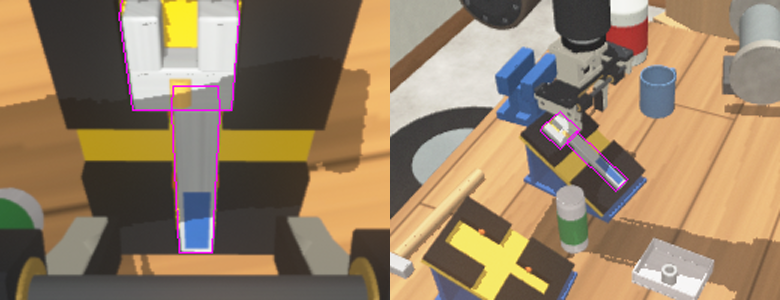

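```bash
python3 -m jog '[[0.86,-0.16,0,0],[0.86,-0.16,0,0],[0,0,0,0],[0,0,-2,0],[0,0,-2,0],[0,0,-2,0],[0,0,-0.5,0],[0,0,0,0]]' 1; python3 -m jog '[[0,0,-0.2,0],[0,0,-0.2,0],[0,0,0,0]]';python3 -m jog '[[0.1,0,-0.2,0],[0,0,0,0]]'
```

```text
time_s: 13.15
tool_pos: [0.6473, -0.1637, 0.1679]
tool_rot: [0.996, -0.09, -0.001, 0.0]
wrist_force: [0.6, 0.1, 0.2]
grip_width: 0.0033
grasp_force: 0.0
time_s: 13.45
tool_pos: [0.6486, -0.1637, 0.1669]
tool_rot: [0.996, -0.09, 0.002, 0.0]
wrist_force: [-1.3, 0.4, 5.6]
grip_width: 0.0006
grasp_force: 2.8
time_s: 13.65
tool_pos: [0.649, -0.1638, 0.1664]
tool_rot: [0.996, -0.09, 0.001, 0.0]
wrist_force: [-7.0, 2.6, 15.3]
grip_width: 0.0007
grasp_force: 8.9
```

```bash
python3 -m jog '[[0,0,-0.15,0],[0,0,0,0],[0,0,1.5,0],[-2.2,0.4,0,0],[-2.2,0.4,0,0],[0,0,-1.5,0],[0,0,-1.7,0],[0,0,0,0]]' ; python3 -m jog '[[0,0,-0.25,0],[0,0,-0.2,0],[0,0,0,0]]';python3 -m jog '[[0,0,-0.2,0],[0,0,0,0]]'
```

```text
time_s: 14.45
tool_pos: [0.6037, -0.1555, 0.1433]
tool_rot: [0.996, -0.091, -0.001, -0.0]
wrist_force: [-0.1, 0.2, 0.2]
grip_width: 0.0002
grasp_force: 0.0
time_s: 14.75
tool_pos: [0.6056, -0.1557, 0.1416]
tool_rot: [0.996, -0.09, 0.001, 0.0]
wrist_force: [-1.1, 0.0, 6.0]
grip_width: 0.0008
grasp_force: 3.2
time_s: 14.95
tool_pos: [0.6058, -0.1558, 0.1411]
tool_rot: [0.996, -0.09, 0.002, 0.0]
wrist_force: [-5.0, 1.4, 16.9]
grip_width: 0.0004
grasp_force: 8.5
```

```bash
python3 -m jog '[[0,0,3,0],[0,0,5,0],[0,0,5,0],[-2.4,4.6,0,-4.6],[-2.4,4.6,0,-4.6],[-2.4,4.6,0,-4.6],[-2.4,4.6,0,-4.6],[-2.4,4.6,0,-4.6],[-2.4,4.6,0,-4.6],[-2.4,4.6,0,-4.6],[-2.4,4.6,0,-4.6]]' 0;python3 -m jog '[[-2.4,4.6,0,-4.6],[-2.4,4.6,0,-4.6],[0,0,0,0],[0,0,0,0]]'; python3 look.py pliers '[.365,.305,2.158]' p1
```

```text
time_s: 16.05
tool_pos: [0.4186, 0.2008, 0.269]
tool_rot: [0.916, -0.402, 0.0, -0.001]
wrist_force: [1.4, 0.1, -0.4]
grip_width: 0.0829
grasp_force: 0.0
time_s: 16.45
tool_pos: [0.3728, 0.2889, 0.2684]
tool_rot: [0.882, -0.471, 0.0, -0.001]
wrist_force: [0.2, -1.0, -0.4]
grip_width: 0.0873
grasp_force: 0.0
[(0.89, [282.0, 193.0], 3147)] [280. 201.]
q [0.3608 0.3088 2.157 ] deg 123.6 0.329
t 16.55 tcp [0.3735 0.2873 0.2681] yaw_y -146.3 j [ 1.07  0.04 -0.46  0.   -1.08 -0.49] w 0.08788652280074986 F [-0.1 -0.9  0.6]
```

View pics/p1.png

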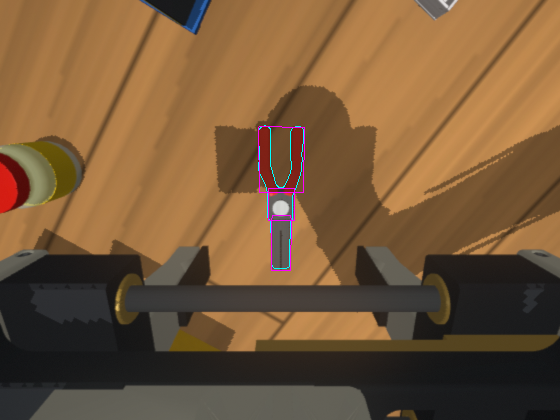

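```bash
sed -i 's/box(-95,-20,-26,26,0,20)\]/box(-95,-70,-26,-15,0,20),box(-95,-70,15,26,0,20),*[np.vstack([box(-70,-69,s*20-5.5,s*20+5.5,0,20),box(-21,-20,s*10-6,s*10+6,0,20)]) for s in(-1,1)]]/' h.py; python3 - <<'E'
from station import ctrl
from h import *
f=ctrl.grab_frame('wrist');print(ray(f,(281,208),.021))
m=ctrl.silhouettes(f,'pliers')[0]['region'].astype(np.float32)
q,e=fit([(f,m)],P,flat,np.array([.3608,.3088,2.157]));print(q.round(4),np.degrees(q[2]).round(1),e)
E
```

```text
[0.36164389 0.30666209 0.021     ]
[0.361  0.3089 2.1597] 123.7 0.1360340118408203
```

```bash
python3 -m jog '[[-1.25,2.1,-3,0],[0,0,-4,0],[0,0,-4,0],[0,0,-4,0],[0,0,-3,0],[0,0,-1.5,0],[0,0,0,0]]' 0 && python3 -m jog '[[0,0,0,0],[0,0,0,0],[0,0,0,0],[0,0,0,0],[0,0,0,0],[0,0,0,0],[0,0,0,0],[0,0,0,0],[0,0,0,0],[0,0,0,0]]' 1
```

```text
time_s: 17.35
tool_pos: [0.3609, 0.3065, 0.0708]
tool_rot: [0.881, -0.473, 0.0, 0.002]
wrist_force: [-0.2, 0.5, 0.3]
grip_width: 0.0876
grasp_force: 0.0
time_s: 18.35
tool_pos: [0.3609, 0.3089, 0.0729]
tool_rot: [0.881, -0.472, 0.0, -0.0]
wrist_force: [-0.3, 0.4, 2.2]
grip_width: 0.0318
grasp_force: 30.0
```

```bash
python3 -m jog '[[0,0,2,0],[0,0,4.5,0],[0,0,4.5,0],[0,0,4.5,0],[0,0,3,0],[0,0,0,0]]'; python3 -m jog '[[2.6,-2.2,0,7.6],[2.6,-2.2,0,7.6],[2.6,-2.2,0,7.6],[2.6,-2.2,0,7.6],[2.6,-2.2,0,7.6],[2.6,-2.2,0,7.6],[2.6,-2.2,0,7.6],[2.6,-2.2,0,7.6],[0,0,0,0],[0,0,0,0],[0,0,0,0]]';  python3 tfit.py pliers_tray '[.6568,.1409,.0745]' 88;python3 look.py pliers_tray '[.6568,.1409,.0745]' p2
```

```text
time_s: 18.95
tool_pos: [0.3617, 0.31, 0.2618]
tool_rot: [0.882, -0.472, 0.0, -0.004]
wrist_force: [-0.2, 0.0, -3.7]
grip_width: 0.0316
grasp_force: 30.0
time_s: 20.05
tool_pos: [0.5678, 0.1327, 0.2564]
tool_rot: [0.999, 0.038, -0.001, 0.0]
wrist_force: [0.1, -0.9, -3.3]
grip_width: 0.0317
grasp_force: 30.0
['scene', 'side', 'wrist'] [0.6521 0.1409 0.0466] 2.7 0.189
['scene'] [0.6543 0.1438 0.0469] 2.7 0.305
['side'] [0.652  0.1417 0.0636] 3.6 0.209
['wrist'] [0.6562 0.1383 0.0961] 5.5 0.044
[(0.77, [283.0, 67.0], 27118)] [281. 114.]
q [0.6557 0.1393 0.0728] deg 4.2 0.224
t 20.3 tcp [0.5684 0.1333 0.2579] yaw_y -85.5 j [ 0.57  0.23 -0.24 -0.   -1.09  1.08] w 0.03161751206338181 F [-0.   1.  -3.9]
```

View pics/p2.png

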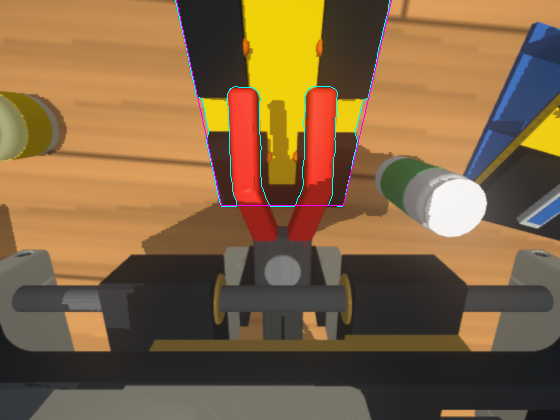

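```bash
python3 -m jog '[[-3,-0.2,1.5,0],[-3,-0.2,1,0],[-3,-0.2,0,0],[0,0,0,0],[0,0,0,0]]'; python3 tfit.py pliers_tray '[.656,.1390,.083]' 86
```

```text
time_s: 20.8
tool_pos: [0.4783, 0.1271, 0.2837]
tool_rot: [0.999, 0.039, 0.001, -0.001]
wrist_force: [-0.5, 0.6, -2.9]
grip_width: 0.0318
grasp_force: 30.0
['scene', 'side', 'wrist'] [0.6524 0.1403 0.0745] 4.3 0.177
['scene'] [0.6515 0.1416 0.0451] 2.6 0.331
['side'] [0.652  0.1428 0.0827] 4.7 0.128
['wrist'] [0.6524 0.139  0.0712] 4.1 0.037
```

```bash
python3 -m jog '[[3,0.2,-0.7,-0.2],[3,0.2,-0.7,0],[3,0.2,-0.7,0],[3,0.2,-0.7,0],[2.83,0.22,-0.9,0],[0,0,-1.7,0],[0,0,0,0],[0,0,0,0]]'; python3 look.py pliers_tray '[.6535,.1393,.075]' p4 | tail -1
```

```text
time_s: 21.75
tool_pos: [0.6271, 0.1366, 0.2279]
tool_rot: [0.999, 0.037, -0.001, 0.001]
wrist_force: [-1.0, 0.3, -2.8]
grip_width: 0.0317
grasp_force: 30.0
t 21.85 tcp [0.6274 0.137  0.2296] yaw_y -85.8 j [ 0.52  0.35 -0.15  0.   -1.07  1.13] w 0.031790787935302475 F [ 0.2 -0.3 -2.6]
```

```bash
python3 -m jog '[[0.2,0.03,-2,0.1],[0.22,0.03,-1.5,0],[0,0,-0.4,0],[0,0,0,0]]'; python3 -m jog '[[0.13,0.01,-0.4,0],[0.13,0.01,-0.4,0],[0.13,0.01,-0.4,0],[0.13,0.01,-0.4,0],[0,0,0,0]]';python3 -m jog '[[0.13,0.01,-0.7,0],[0.13,0.01,-0.7,0],[0.13,0.01,-0.7,0],[0,0,0,0]]'; python3 look.py pliers_tray '[.6535,.1393,.075]' p5 | tail -1
```

```text
time_s: 22.25
tool_pos: [0.6309, 0.1374, 0.1893]
tool_rot: [0.999, 0.038, -0.001, 0.0]
wrist_force: [0.4, 0.2, -3.0]
grip_width: 0.0312
grasp_force: 30.0
time_s: 22.75
tool_pos: [0.6362, 0.1378, 0.1734]
tool_rot: [0.999, 0.038, -0.0, 0.0]
wrist_force: [-3.6, -0.1, -1.7]
grip_width: 0.032
grasp_force: 30.0
time_s: 23.15
tool_pos: [0.641, 0.1384, 0.1517]
tool_rot: [0.999, 0.038, 0.0, -0.0]
wrist_force: [0.9, 1.3, -2.9]
grip_width: 0.0315
grasp_force: 30.0
t 23.25 tcp [0.6408 0.1384 0.1524] yaw_y -85.7 j [ 0.51  0.44 -0.2   0.   -0.93  1.14] w 0.031620718028324835 F [ 1.   2.  -3.2]
```

View pics/p5.png

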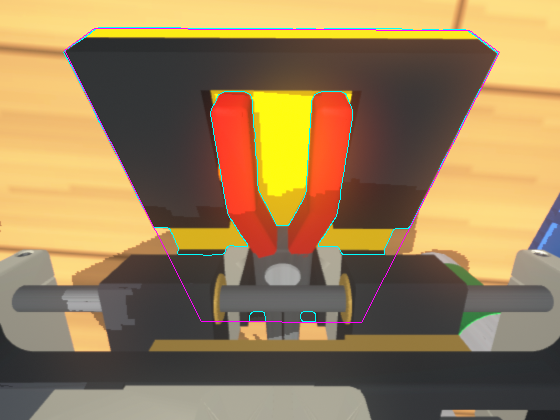

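```bash
python3 -m jog '[[0.15,0.01,-0.26,0],[0.15,0.01,-0.26,0],[0.15,0.01,-0.26,0],[0.14,0.01,-0.26,0],[0,0,0,0]]'; python3 -m jog '[[0.1,0.01,-0.2,0],[0,0,0,0],[0,0,0,0]]'
```

```text
time_s: 23.75
tool_pos: [0.6459, 0.1388, 0.1421]
tool_rot: [0.999, 0.038, -0.0, -0.0]
wrist_force: [-3.6, 3.2, -0.7]
grip_width: 0.0319
grasp_force: 30.0
time_s: 24.05
tool_pos: [0.646, 0.1389, 0.142]
tool_rot: [0.999, 0.038, -0.001, 0.0]
wrist_force: [-12.6, 3.4, 14.6]
grip_width: 0.0318
grasp_force: 30.0
```

```bash
python3 -m jog '[[0.05,0,-0.15,0],[0,0,0,0],[0,0,0,0]]'; python3 -m jog '[[-0.1,0,0.25,0],[0,0,0,0],[0,0,0,0],[0,0,0,0]]' 0.4; python3 -m jog '[[0,0,1.5,0],[0,0,3,0],[0,0,3,0],[-1,-0.1,2,0],[0,0,0,0],[0,0,0,0]]'; python3 held.py pliers '[.6535,.1393,.075]' wrist,side p6
```

```text
time_s: 24.35
tool_pos: [0.6462, 0.1389, 0.1419]
tool_rot: [0.999, 0.038, -0.001, 0.0]
wrist_force: [-18.4, 4.7, 24.3]
grip_width: 0.0318
grasp_force: 30.0
time_s: 24.75
tool_pos: [0.647, 0.1385, 0.1409]
tool_rot: [0.999, 0.038, -0.0, 0.0]
wrist_force: [0.3, -0.1, -0.1]
grip_width: 0.0518
grasp_force: 0.0
time_s: 25.35
tool_pos: [0.637, 0.1377, 0.2376]
tool_rot: [0.999, 0.038, 0.001, -0.0]
wrist_force: [-0.2, 0.5, -0.9]
grip_width: 0.0526
grasp_force: 0.0
wrist [(0.68, array([276., 174.]))] [281. 200.]
side [(0.79, array([190., 236.]))] [188. 236.]
x y yaw dz pitch [ 0.0052  0.0009 -0.0002 -0.0025  0.0036] 0.212
x y yaw dz pitch [ 0.0048  0.001  -0.0003 -0.0016  0.0102] 0.13
x y yaw dz pitch [ 0.0034 -0.0007 -0.0045 -0.0011  0.0192] 0.289
```

View pics/p6.png

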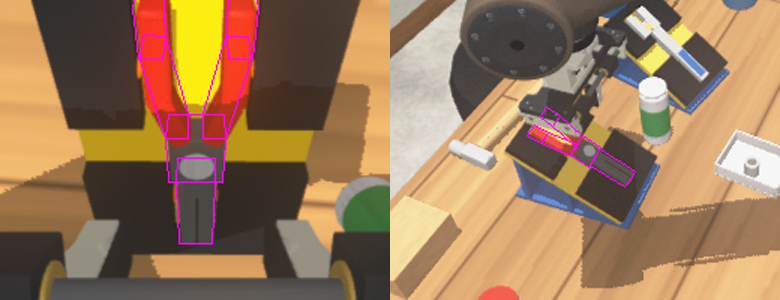

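```bash
python3 -m jog '[[0.93,0.08,0,0],[0.93,0.08,0,0],[0,0,0,0],[0,0,-2,0],[0,0,-2,0],[0,0,-2,0],[0,0,-0.7,0],[0,0,0,0]]' 1; python3 -m jog '[[0,0,-0.2,0],[0,0,-0.2,0],[0,0,0,0]]';python3 -m jog '[[0.1,0,-0.2,0],[0,0,0,0]]'
```

```text
time_s: 26.35
tool_pos: [0.6551, 0.139, 0.1681]
tool_rot: [0.999, 0.038, -0.001, 0.001]
wrist_force: [-0.2, -0.1, 0.3]
grip_width: 0.0008
grasp_force: 0.0
time_s: 26.65
tool_pos: [0.6556, 0.1394, 0.166]
tool_rot: [0.999, 0.038, 0.0, -0.0]
wrist_force: [-0.2, -0.2, -0.7]
grip_width: 0.0006
grasp_force: 0.0
time_s: 26.85
tool_pos: [0.656, 0.1395, 0.1654]
tool_rot: [0.999, 0.038, 0.0, -0.0]
wrist_force: [-8.0, 0.1, 12.4]
grip_width: 0.0005
grasp_force: 7.1
```

```bash
python3 -m jog '[[0,0,-0.15,0],[0,0,0,0],[0,0,1.5,0],[-2.2,-0.16,0,0],[-2.2,-0.16,0,0],[0,0,-1.5,0],[0,0,-1.8,0],[0,0,0,0]]' ; python3 -m jog '[[0,0,-0.25,0],[0,0,-0.2,0],[0,0,0,0]]';python3 -m jog '[[0,0,-0.2,0],[0,0,0,0]]'
```

```text
time_s: 27.65
tool_pos: [0.6115, 0.1357, 0.1425]
tool_rot: [0.999, 0.038, -0.001, 0.0]
wrist_force: [-1.0, -0.4, -0.4]
grip_width: 0.0006
grasp_force: 0.0
time_s: 27.95
tool_pos: [0.6132, 0.1362, 0.1416]
tool_rot: [0.999, 0.038, 0.001, -0.0]
wrist_force: [-4.7, -0.9, 9.5]
grip_width: -0.0001
grasp_force: 5.1
time_s: 28.15
tool_pos: [0.6133, 0.1362, 0.1412]
tool_rot: [0.999, 0.038, 0.001, -0.0]
wrist_force: [-8.0, -0.3, 20.0]
grip_width: 0.0005
grasp_force: 10.7
```

```bash
python3 -m jog '[[0,0,3,0],[0,0,5,0],[0,0,5,0],[-4,-1,3,0],[-4,-2,0,0],[-4,-2,0,0],[0,0,0,0],[0,0,0,0]]'; python3 held.py pliers '[.6555,.1393,.075]' scene,side e1; python3 held.py wrench '[.6456,-.1632,-.1815]' scene,side e2
```

```text
time_s: 28.95
tool_pos: [0.493, 0.086, 0.2987]
tool_rot: [0.999, 0.038, 0.002, -0.001]
wrist_force: [-0.1, -0.1, -0.2]
grip_width: 0.0007
grasp_force: 0.0
scene [(0.77, array([378., 211.])), (0.73, array([371., 224.]))] [372. 215.]
side [(0.59, array([181., 231.]))] [187. 236.]
x y yaw dz pitch [ 0.0035 -0.001  -0.0045  0.0003  0.0074] 0.211
x y yaw dz pitch [ 0.0036 -0.0027 -0.0429 -0.0013  0.0279] 0.282
x y yaw dz pitch [ 0.0047 -0.0017  0.0027  0.0016  0.012 ] 0.135
scene [(0.96, array([302., 289.])), (0.44, array([303., 298.]))] [295. 289.]
side [] [243. 164.]
x y yaw dz pitch [ 0.0008 -0.0005 -0.0542  0.0025 -0.0929] 0.219
x y yaw dz pitch [ 0.0008 -0.0005 -0.0542  0.0025 -0.0929] 0.219
```

```bash
python3 -c "
from station import ctrl;print(ctrl.sign_off())"
```

```text
the job is handed in; nothing more can be done
None
```

I pressed the wrench and the pliers into their own cutouts, let go of both, and handed the job in at about 29 s. The hand-in gave no verdict. Presses of 15 to 20 N on both tools met them within about 2 mm of the height expected when fully home. The last camera fit of the wrench was poor, so I relied on those presses. I viewed 12 pictures, 2 over the limit of 10.

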